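# Free a glued eyepiece from a twin screw clamp of unmarked thread hand

## Task

Two microscope eyepieces stand side by side in a twin clamp, where their rubber eyecups were glued; the left one, next to the round filter paper, is ready. Its clamp knob leans towards you and its screw may be left- or right-handed, so try which way it gives and loosen it by about half a turn or more while the eyepiece stays in its seat. Then slide that eyepiece sideways out of the clamp and across the desk, upright and never lifted off, until it stands wholly on the filter paper; leave its clamp loose, the other eyepiece clamped, and the timer, the dish and the small box where they are.

Things in the scene. Friction and masses are not known exactly. Their poses are not given: they have to be found in the camera images.
- eyepiece_left_mid (a point): Centre, half-way up (25 mm above its foot), of the left eyepiece: loose, 85 g, round, 50 mm tall, black rubber eyecup at the foot, white barrel above; 35 mm across near the foot, 30 mm at mid-height, 27 mm at 36 mm up, 23 mm at the top. z axis up. It starts clamped on the fixture's base plate, foot against the fence.
- clamp_plate: Fixed steel base plate, 124 x 190 x 3 mm, origin under its centre; x away from the robot's side, y left along the row, z up. Seats at x 26, y +50 and -50 mm. Behind them one straight fence, top 29 mm above the desk; in front of each a jaw 28 mm wide, top 31 mm, in a bracket up to 53 mm. Past the left jaw the lane along the fence is open: plate to y 95 mm, then a 3 mm step down.
- eyepiece_right_mid (a point): The right eyepiece, of the same shape, clamped in the other seat 100 mm to the right; to be left there. The point is its centre, half-way up (25 mm above its foot).
- knob_a_mid (a point): Centre of clamp A's black ribbed round knob (28 mm diameter, 20 mm long), 75 mm above the desk. Its z axis runs outward along the screw axis, which leans 30 degrees from vertical out of the fixture's front; y is the fixture's y axis (level, left); x points forward-up over the eyepiece. It rides with the knob. Below the knob a 10 mm rod runs 18 mm to a brass nut 17 mm across.
- knob_b_mid (a point): Centre of clamp B's black ribbed round knob (28 mm diameter, 20 mm long), 75 mm above the desk. Its z axis runs outward along the screw axis, which leans 30 degrees from vertical out of the fixture's front; y is the fixture's y axis (level, left); x points forward-up over the eyepiece. It rides with the knob. Below the knob a 10 mm rod runs 18 mm to a brass nut 17 mm across.
- knob_a (a joint): Turn of knob A, rad: 0 = tight at its end stop (both start there), growing as it is loosened, whichever way that turns; ends at 4.2. One of screws A and B is right-handed, the other left-handed; nothing shows which. Friction about 0.1 N m; stays where left. Knob and jaw ride out 1.6 mm along the screw axis per rad.
- knob_b (a joint): Turn of knob B, rad: 0 = tight at its end stop (both start there), growing as it is loosened, whichever way that turns; ends at 4.2. One of screws A and B is right-handed, the other left-handed; nothing shows which. Friction about 0.1 N m; stays where left. Knob and jaw ride out 1.6 mm along the screw axis per rad.
- seat_a (a point): Fixed point on the upright axis of clamp A's seat, 25 mm above the base plate: an eyepiece clamped there is centred on it. A and B change places between starts, so it tells which clamp holds which eyepiece. z up, y along the row of seats (to the left), x from jaw to fence.
- seat_b (a point): Fixed point on the upright axis of clamp B's seat, 25 mm above the base plate: an eyepiece clamped there is centred on it. A and B change places between starts, so it tells which clamp holds which eyepiece. z up, y along the row of seats (to the left), x from jaw to fence.
- paper_center (a point): Centre of a white round filter paper, 110 mm in diameter, lying flat on the desk to the left of the clamp; too thin to catch on anything. z axis up.
- timer: Bench timer, 58x70x19 mm, loose, to the right in front of the microscope. Origin: centre of its underside.
- petri: Petri dish with lid, 56 mm in diameter, 14 mm high, loose, behind the work on the left. Origin: centre of its underside.
- cover_box: Small cover-glass box with a lid, 32x34x18 mm, loose, on the left beyond the filter paper. Origin: centre of its underside.
Not all that is in view belongs to the job. What is shaped like the part that bears eyepiece_left_mid but pink, red or yellow is not meant.

How it is judged (in metres and radians):
On the way:
1. the left eyepiece's clamp knob is loosened by more than 2.2 rad while that eyepiece still stands in its seat (within 12 mm) (((value of joint knob_a above 2.2 rad and horizontal distance between seat_a and eyepiece_left_mid below 0.012 m) or (value of joint knob_b above 2.2 rad and horizontal distance between seat_b and eyepiece_left_mid below 0.012 m))), for 0.2 s.
At the end, for the whole second after the job is handed in: Left eyepiece upright (0.1 rad) on the desk, its centre within 37.5 mm of the paper's centre (wholly on it); the knob of its clamp still loosened by over 2.0 rad; right eyepiece still in its clamp, within 6 mm of its start, upright within 0.1 rad (horizontal distance between eyepiece_left_mid and paper_center below 0.0375 m and angle between each of eyepiece_left_mid, eyepiece_right_mid's own z axis and vertical below 0.1 rad and height (world z) of eyepiece_left_mid below 0.029 m and distance of eyepiece_right_mid from where it was at the start of the episode below 0.006 m and ((value of joint knob_a above 2 rad and horizontal distance between seat_a and eyepiece_right_mid above 0.05 m) or (value of joint knob_b above 2 rad and horizontal distance between seat_b and eyepiece_right_mid above 0.05 m))); the robot touches nothing.
It fails at once if the left eyepiece is lifted: its centre rises more than 12 mm above its height on the base plate (height (world z) of eyepiece_left_mid above 0.04 m).
It fails at once if the left eyepiece is tipped by more than 0.35 rad (angle between eyepiece_left_mid's own z axis and vertical above 0.35 rad).
It fails at once if the right eyepiece is moved by more than 6 mm or its own clamp is loosened by more than 0.5 rad (distance of eyepiece_right_mid from where it was at the start of the episode above 0.006 m or (value of joint knob_a above 0.5 rad and horizontal distance between seat_a and eyepiece_right_mid below 0.03 m) or (value of joint knob_b above 0.5 rad and horizontal distance between seat_b and eyepiece_right_mid below 0.03 m)).
It fails at once if the timer, the dish or the small box is moved by more than 20 mm (distance of any of timer, petri, cover_box from where it was at the start of the episode above 0.02 m).
It also fails if it takes over 61 s, if anything falls off the work surface, if the arm or the gripper's body presses on something with over 40 N, if the wrist force passes 120 N, or if a joint passes its speed limit or range.

## Robot

A 7-joint arm with a two-finger parallel gripper is mounted at the origin on a cart in front of the work surface, level with it; the furniture and walls round the work are solid. World frame = base frame: x ahead of the robot, y to its left, z up, the work surface at z = 0. Lengths are in mm, angles in rad, forces in N, time in s.
With the tool pointing down it reaches from about 400 to 875 mm from the base axis. Payload 6.5 kg.
Tool frame: the origin (TCP) lies midway between the tips of the shut fingers; the grasp point (between the pads) lies 19 mm behind it; z points along the fingers, y is the line along which they close (so a half turn about z gives the same grasp; the last joint's range is limited). The gripper opens to 85 mm and grips with 20 to 120 N. Pads are 22 mm wide; open, the fingers measure 114 mm over their backs; the gripper's body (76 mm by 85 mm) begins 54 mm behind the grasp point. The pads swing forward as they close: fully open they stand 13 mm farther back than shut.
Start: joints at [1.202, 0.536, -0.004, 1.538, 0.003, 1.067, -0.071], TCP at [193.821, -620.422, 191.99] pointing down, gripper open.
Joint ranges: [-2.7, 2.7], [-0.37, 2.16], [-1.27, 1.26], [0.24, 2.4], [-1.31, 4.45], [0.19, 1.91], [-2.76, 2.76]. Speed limits (rad/s): [2.39, 2.39, 3.14, 3.14, 3.14, 3.14, 3.14].

## Interface

Orientations are given as a 3x3 rotation matrix whose columns are the frame's x, y, z axes.
In Python, from plant import env gives the robot as it stands. The module is installed in compiled form; this text tells all that it offers.
- The arm moves only by the shell command python3 -m pendant 'ROWS' [FORCE]. ROWS is JSON, a list of rows, each an object of numbers: "wx", "wy", "wz": the turn, a rotation vector about the tool's x, y, z in degrees; "dx", "dy", "dz": the shift along the tool's x, y, z in m; "gripper": the closure in counts, from 0 (fully open) to 255 (shut). In form: [{"wx": .., "wy": .., "wz": .., "dx": .., "dy": .., "dz": .., "gripper": ..}, ...]. A call has 1 to 12 rows; each row shifts and turns the commanded pose from where the row before left it, along the tool's axes as they then stand; what a row does not reach is not made up. A row lasts 1/10 s, in which the tool goes at most 50 mm and 8.59 degrees, less where a joint would pass 70% of its speed; a pose out of reach is approached as far as the arm can. A call is refused whole if a number of a shift passes 0.05 or a number of a turn 8.59, either way. A call with a gripper value outside its range is refused whole. The fingers move at their own pace and stop on an object; FORCE is the grip in N (left out, the last holds). Time passes only in rows, so rows that do not move let the fingers close. It gives the time, the measured TCP pose, the force, the opening and the grip force at its end, in the units of the state.
- env.observe(): the state, without advancing time (a new reading comes with each control period).
- env.read_camera(name): name is "scene" or "top" or "wrist"; returns a dict with "pixels" (480x640x3 uint8, blue, green, red), "mtx" (3x3 intrinsics, pixels), "eye" and "orientation" of the camera in the world. Camera axes: x right, y down, z forward; pixel columns grow to the right and rows downward; lengths in mm; the calibration is good to about 2 mm. The wrist camera is an equidistant fisheye: a pixel r from the principal point sees the ray r / f radians off the axis. A picture is of the moment at which its call begins. There is no depth.
- env.job_done(): hands the job in; it is judged then, once.
The state is a dict: "time_s": time; "joints": joint angles; "joint_velocities": joint speeds; "joint_efforts": joint torques, N m; "position": TCP position; "tcp_rot": TCP orientation; "wrist_force": force on the tool from outside, world axes, zero at the start; "wrist_torque": the same for the moment, N m; "width": finger opening in mm; "gripper_force": force on a finger pad.
Only numpy, scipy, OpenCV 4.12 (cv2) and the standard library are available. Lean on these libraries where they do the work, as an engineer would, in place of code of your own. Each camera call takes 0.05 s, during which the arm holds its last target. There are 200 camera calls.

## Working session

There is one attempt and no reset: what is moved stays moved. The work goes in short steps, Python scripts to look and compute and a shell command to move; the robot and the scene stay as the last step left them, time stands still between calls to the robot, and variables do not carry over. Pictures are saved under pics/ and viewed, at most 10 in all, crops included, and the job is handed in when it is done.

```bash
mkdir -p pics
python3 - <<'E'
from plant import env
import cv2,numpy as np
for n in("scene","top"):
    c=env.read_camera(n);cv2.imwrite(f"pics/{n}0.png",c["pixels"]);print(n,c["mtx"].tolist(),c["eye"],np.round(c["orientation"],4).tolist())
s=env.observe();print(s["time_s"],s["position"],np.round(s["tcp_rot"],3).tolist(),s["width"],s["wrist_force"])
E
```

```text
scene [[446.54309778589004, 0.0, 319.6454172021626], [0.0, 446.54309778589004, 236.91092488617952], [0.0, 0.0, 1.0]] [-103.97181675  586.69617633  539.80260011] [[-0.5046, -0.4494, 0.7372], [-0.8634, 0.2656, -0.429], [-0.003, -0.8529, -0.522]]
top [[518.2133173718734, 0.0, 320.64791109511077], [0.0, 518.2133173718734, 247.05036431036103], [0.0, 0.0, 1.0]] [ 408.71018043  193.87954349 1265.00593322] [[-0.0186, -0.9905, 0.136], [-0.9998, 0.0192, 0.0037], [-0.0062, -0.1359, -0.9907]]
0.1 [ 193.57957789 -619.84641941  191.2035356 ] [[0.955, 0.298, -0.001], [0.298, -0.955, 0.001], [-0.0, -0.002, -1.0]] 85.27769891408191 [ 0.81835695  0.400723   -0.48934501]
```

View pics/scene0.png

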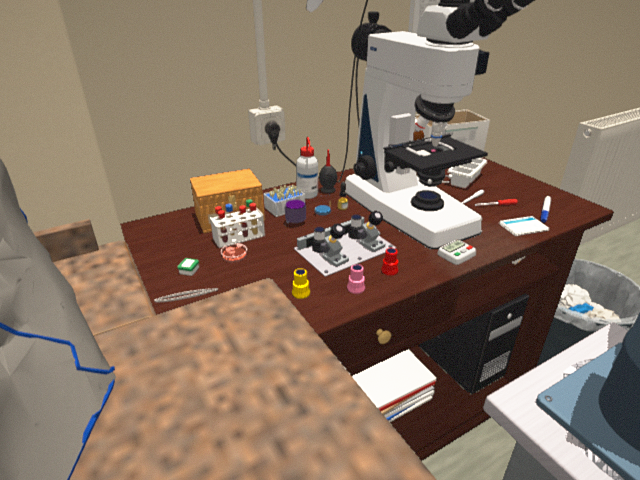

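View pics/top0.png

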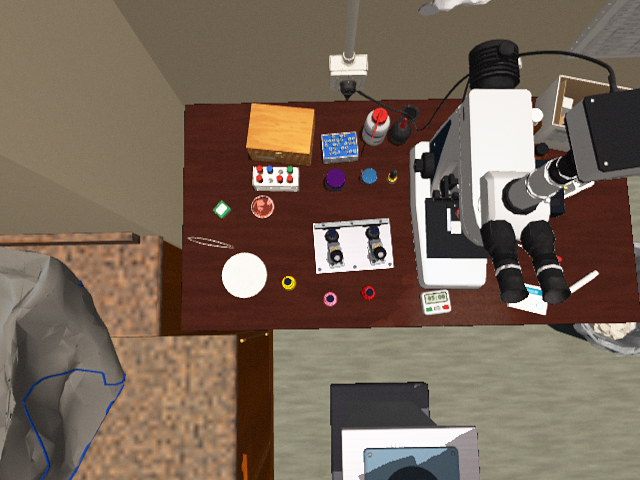

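```bash
cat > h.py <<'E'
import cv2,numpy as np
from plant import env
def ray(c,u,v):
    d=np.linalg.inv(c["mtx"])@[u,v,1.]; return np.array(c["eye"]),np.array(c["orientation"])@d
def plane(c,u,v,z):
    e,d=ray(c,u,v); return e+d*(z-e[2])/d[2]
def proj(c,p):
    q=c["mtx"]@(np.array(c["orientation"]).T@(np.array(p)-c["eye"])); return q[:2]/q[2]
def two(r1,r2):
    (a,d),(b,e)=r1,r2; t=np.linalg.lstsq(np.c_[d,-e],b-a,rcond=None)[0]; p,q=a+d*t[0],b+e*t[1]
    return (p+q)/2,np.linalg.norm(p-q)
E
python3 - <<'E'
from h import *
t=env.read_camera("top");s=env.read_camera("scene")
a=cv2.resize(t["pixels"][205:285,300:405],None,fx=5,fy=5,interpolation=3)
b=cv2.resize(s["pixels"][200:275,290:400],None,fx=4.8,fy=4.8,interpolation=3)
im=np.zeros((600,800,3),np.uint8);im[:a.shape[0]//1,:525]=a[:400]
cv2.imwrite("pics/crT.png",a);cv2.imwrite("pics/crS.png",b)
# paper, plate
g=t["pixels"].min(2)
m=(g>170).astype(np.uint8);n,l,st,ce=cv2.connectedComponentsWithStats(m)
for i in range(1,n):
    if st[i,4]>300 and 200<ce[i][0]<410 and 200<ce[i][1]<310: print(st[i],ce[i],plane(t,*ce[i],0))
for p in [(314,222),(389,219),(393,269),(318,273)]: print(p,plane(t,*p,3).round(1))
E
```

```text
[ 313  219   81   55 2367] [351.63540346 248.77228559] [576.61440958 122.3500281    0.        ]
[ 222  253   45   45 1577] [243.79201015 274.84400761] [517.355005   387.95489504   0.        ]
(314, 222) [644.8 213.8   3. ]
(389, 219) [648.7  28.1   3. ]
(393, 269) [524.4  22.9   3. ]
(318, 273) [518.1 206.2   3. ]
```

View pics/crT.png

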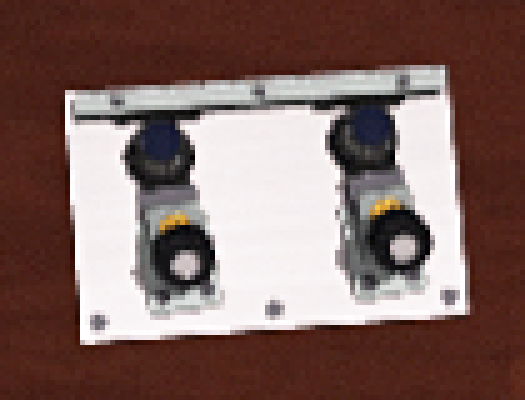

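View pics/crS.png

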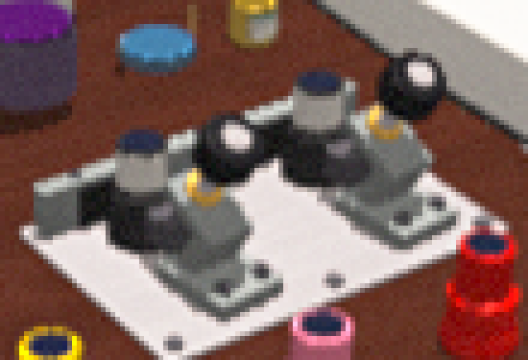

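Candidates, by top-view pixel:
- Left clamped eyepiece: (332,233). This is the white-barrelled one on the paper's side.
- Right clamped eyepiece: (372,231).
- Decoys: yellow (289,283), pink (330,298) and red (368,293).

I choose (332,233). The crops show it with a white barrel and black foot, its knob at about (337,257), and the paper at (244,275).

Run:
```python
from h import *
t=env.read_camera("top");s=env.read_camera("scene")
T=lambda x,y:(300+(x-2)/5,205+(y-2)/5)
S=lambda x,y:(290+(x-2)/4.8,200+(y-2)/4.8)
for n,a,b in [("L cap",T(185,262),S(237,134)),("R cap",T(400,246),S(425,73)),("L knob",T(184,258),S(227,146)),("R knob",T(399,242),S(413,87)),("L top",T(160,139),S(142,140)),("R top",T(371,126),S(318,81))]:
    print(n,*[np.round(q,1) for q in two(ray(t,*a),ray(s,*b))], "plane", plane(t,*a,75).round(1), plane(t,*a,53).round(1))
m=(t["pixels"].min(2)>150).astype(np.uint8)[200:300,300:405]
c=max(cv2.findContours(m,0,2)[0],key=cv2.contourArea); r=cv2.minAreaRect(c); print(r)
for p in cv2.boxPoints(r)+[300,200]: print(p,plane(t,*p,3).round(1))
for z in(250,350,450): print(z,[plane(t,*p,z).round(0)[:2] for p in[(512,297),(565,300),(485,235)]])
```

```text
L cap [547.  162.5  86.9] 0.7 plane [548.2 161.8  75. ] [550.7 161.2  53. ]
R cap [551.8  62.8  86.1] 1.8 plane [553.7  62.3  75. ] [556.4  59.8  53. ]
L knob [550.4 163.7  79.6] 3.2 plane [550.  162.3  75. ] [552.6 161.7  53. ]
R knob [555.8  63.6  77.3] 1.6 plane [555.6  62.7  75. ] [558.3  60.3  53. ]
L top [609.5 172.1  55.3] 0.8 plane [606.  172.2  75. ] [609.6 171.8  53. ]
R top [614.3  72.9  55.1] 2.7 plane [610.2  73.9  75. ] [613.9  71.6  53. ]
((52.669166564941406, 45.28376770019531), (50.30662155151367, 77.38059997558594), 85.76361083984375)
[312.22646046 223.05729294] [642.3 218.3   3. ]
[389.39563751 217.34106827] [652.9  27.    3. ]
[393.11186981 267.51023865] [528.1  22.5   3. ]
[315.94269562 273.22647095] [517.7 211.2   3. ]
250 [array([ 443., -173.]), array([ 435., -275.]), array([ 566., -128.])]
350 [array([ 439., -137.]), array([ 432., -229.]), array([550., -96.])]
450 [array([ 436., -101.]), array([ 430., -183.]), array([535., -65.])]
```

```bash
python3 -m pendant '[{"dy":-0.05},{"dy":-0.05},{"dy":-0.05},{"dy":-0.05},{"wx":-7.5,"gripper":100},{"wx":-7.5,"gripper":100},{"wx":-7.5,"gripper":100},{"wx":-7.5,"gripper":100}]'; python3 -c "
from plant import env;import numpy as np;s=env.observe();print(np.round(s['tcp_rot'],3).tolist(),np.round(s['joints'],2),s['width'])"
```

```text
[[0.954, 0.298, -0.0], [0.298, -0.954, 0.001], [-0.0, -0.001, -1.0]] [ 1.2   0.54 -0.    1.54  0.    1.07 -0.07] 85.4410542059547$[0]: bad value
```

```bash
python3 -m pendant '[{"wx":0,"wy":0,"wz":0,"dx":0,"dy":-0.05,"dz":0,"gripper":100},{"wx":0,"wy":0,"wz":0,"dx":0,"dy":-0.05,"dz":0,"gripper":100},{"wx":0,"wy":0,"wz":0,"dx":0,"dy":-0.05,"dz":0,"gripper":100},{"wx":0,"wy":0,"wz":0,"dx":0,"dy":-0.05,"dz":0,"gripper":100},{"wx":-7.5,"wy":0,"wz":0,"dx":0,"dy":0,"dz":0,"gripper":100},{"wx":-7.5,"wy":0,"wz":0,"dx":0,"dy":0,"dz":0,"gripper":100},{"wx":-7.5,"wy":0,"wz":0,"dx":0,"dy":0,"dz":0,"gripper":100},{"wx":-7.5,"wy":0,"wz":0,"dx":0,"dy":0,"dz":0,"gripper":100}]'
cat > st.py <<'E'
from plant import env;import numpy as np;s=env.observe();print(s['time_s'],np.round(s['position'],1),np.round(s['tcp_rot'],3).tolist(),np.round(s['joints'],2),s['width'],np.round(s['wrist_force'],1),np.round(s['tcp_rot'].T@s['wrist_torque'],2))
E
python3 st.py
```

```text
time_s: 1.1
position: [133.6, -427.1, 192.3]
tcp_rot: [[0.953, 0.279, 0.12], [0.304, -0.873, -0.38], [-0.001, 0.399, -0.917]]
wrist_force: [-0.3, 0.1, -0.5]
width: 51.8
gripper_force: 0.0
1.1 [ 133.6 -427.1  192.3] [[0.953, 0.279, 0.12], [0.304, -0.873, -0.38], [-0.001, 0.399, -0.917]] [ 1.33 -0.03 -0.21  2.39  0.14  0.38 -0.26] 51.78270796083093 [-0.3  0.1 -0.5] [0.42 0.04 0.04]
```

```bash
python3 -m pendant '[{"wx":0,"wy":2.4,"wz":-5.5,"dx":0.046,"dy":0,"dz":0,"gripper":100},{"wx":0,"wy":2.4,"wz":-5.5,"dx":0.046,"dy":0,"dz":0,"gripper":100},{"wx":0,"wy":2.4,"wz":-5.5,"dx":0.046,"dy":0,"dz":0,"gripper":100},{"wx":0,"wy":2.4,"wz":-5.5,"dx":0.046,"dy":0,"dz":0,"gripper":100},{"wx":0,"wy":2.4,"wz":-5.5,"dx":0.046,"dy":0,"dz":0,"gripper":100},{"wx":0,"wy":2.4,"wz":-5.5,"dx":0.046,"dy":0,"dz":0,"gripper":100}]'; python3 st.py
```

```text
time_s: 1.7
position: [363.8, -284.7, 194.0]
tcp_rot: [[0.593, 0.738, 0.322], [0.805, -0.544, -0.236], [0.001, 0.399, -0.917]]
wrist_force: [0.2, -0.1, 0.8]
width: 51.8
gripper_force: 0.0
1.7 [ 363.8 -284.7  194. ] [[0.593, 0.738, 0.322], [0.805, -0.544, -0.236], [0.001, 0.399, -0.917]] [ 1.05  0.01 -0.51  2.34  0.11  0.38 -0.19] 51.82833541104763 [ 0.2 -0.1  0.8] [ 0.4  -0.01 -0.03]
```

```bash
python3 -m pendant '[{"wx":0,"wy":2.4,"wz":-5.5,"dx":0.046,"dy":-0.006,"dz":0,"gripper":100},{"wx":0,"wy":2.4,"wz":-5.5,"dx":0.046,"dy":-0.006,"dz":0,"gripper":100},{"wx":0,"wy":2.4,"wz":-5.5,"dx":0.046,"dy":-0.006,"dz":0,"gripper":100},{"wx":0,"wy":2.4,"wz":-5.5,"dx":0.046,"dy":-0.006,"dz":0,"gripper":100},{"wx":0,"wy":2.4,"wz":-5.5,"dx":0.046,"dy":-0.004,"dz":0,"gripper":100},{"wx":0,"wy":2.4,"wz":-5.5,"dx":0.046,"dy":-0.003,"dz":0,"gripper":100},{"wx":0,"wy":1.2,"wz":-2.7,"dx":0.046,"dy":0,"dz":0,"gripper":100},{"wx":0,"wy":0,"wz":0,"dx":0.046,"dy":0,"dz":0,"gripper":100}]'; python3 st.py
```

```text
time_s: 2.5
position: [435.9, 56.4, 181.8]
tcp_rot: [[-0.043, 0.917, 0.397], [0.999, 0.039, 0.019], [0.002, 0.398, -0.917]]
wrist_force: [0.3, -0.1, -0.2]
width: 52.1
gripper_force: 0.0
2.5 [435.9  56.4 181.8] [[-0.043, 0.917, 0.397], [0.999, 0.039, 0.019], [0.002, 0.398, -0.917]] [ 0.74  0.02 -1.04  2.38  0.33  0.37 -0.53] 52.07579178568796 [ 0.3 -0.1 -0.2] [ 0.37 -0.02  0.04]
```

```bash
python3 -m pendant '[{"wx":0,"wy":0,"wz":0,"dx":0.04,"dy":0.02,"dz":0,"gripper":100},{"wx":0,"wy":0,"wz":0,"dx":0.04,"dy":0.02,"dz":0,"gripper":100},{"wx":-6.5,"wy":0,"wz":0,"dx":0.023,"dy":0.02,"dz":0,"gripper":100},{"wx":0,"wy":0,"wz":0,"dx":0,"dy":0,"dz":0,"gripper":100}]'; python3 st.py
python3 - <<'E'
from h import *
w=env.read_camera("wrist");np.savez("w1.npz",**w);cv2.imwrite("pics/w1.png",w["pixels"]);print(w["mtx"].tolist(),w["eye"],np.round(w["orientation"],3).tolist())
E
```

```text
time_s: 2.9
position: [476.8, 144.2, 200.2]
tcp_rot: [[-0.045, 0.885, 0.463], [0.999, 0.041, 0.02], [-0.001, 0.464, -0.886]]
wrist_force: [0.4, -0.9, 0.1]
width: 52.1
gripper_force: 0.0
2.9 [476.8 144.2 200.2] [[-0.045, 0.885, 0.463], [0.999, 0.041, 0.02], [-0.001, 0.464, -0.886]] [ 0.42  0.13 -1.01  2.29  0.8   0.48 -1.19] 52.0728161173536 [ 0.4 -0.9  0.1] [ 0.53 -0.04 -0.06]
[[371.64829954431775, 0.0, 322.3660772937588], [0.0, 371.64829954431775, 238.2821795923166], [0.0, 0.0, 1.0]] [388.56491069 220.11276719 359.09500201] [[0.885, -0.101, 0.455], [0.041, -0.956, -0.292], [0.464, 0.277, -0.841]]
```

View pics/w1.png

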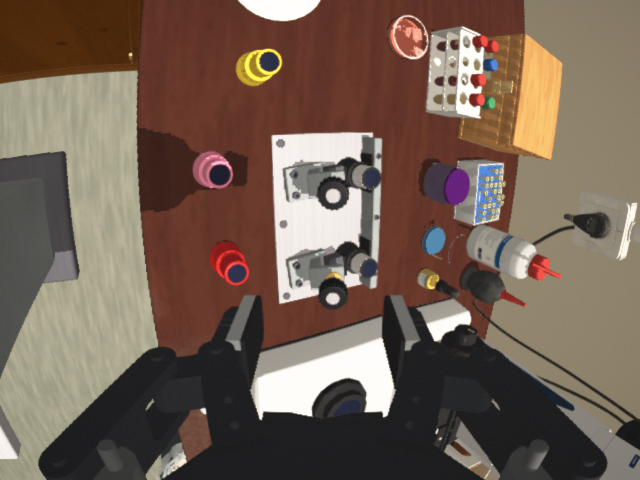

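```bash
cat >> h.py <<'E'
def wray(c,u,v):
    K=c["mtx"];x=(u-K[0,2])/K[0,0];y=(v-K[1,2])/K[1,1];r=np.hypot(x,y)
    return np.array(c["eye"]),np.array(c["orientation"])@np.array([x/r*np.sin(r),y/r*np.sin(r),np.cos(r)])
def wplane(c,u,v,z):
    e,d=wray(c,u,v); return e+d*(z-e[2])/d[2]
E
python3 - <<'E'
from h import *
w=dict(np.load("w1.npz"))
g=w["pixels"]; hsv=cv2.cvtColor(g,cv2.COLOR_BGR2HSV)
for x,y,z,n in [(333,195,83.7,"Lcap"),(333,291,83.7,"Rcap"),(369,178,53,"Ltop"),(369,265,53,"Rtop")]:
    # refine centroid
    if "cap" in n: m=(g.min(2)>150)
    else: m=(g[...,0].astype(int)-g[...,2]>15)
    q=np.zeros_like(m);q[y-11:y+12,x-11:x+12]=1; 
    k,l,st,ce=cv2.connectedComponentsWithStats((m&q).astype(np.uint8)); i=1+st[1:,4].argmax()
    print(n,ce[i].round(1),st[i,4],wplane(w,*ce[i],z).round(1))
E
```

```text
Lcap [332.7 195.4] 161 [545.7 162.4  83.7]
Rcap [332.3 297.9] 109 [550.9  63.7  83.7]
Ltop [371.8 178. ] 194 [607.8 172.1  53. ]
Rtop [369.  268.5] 160 [613.4  73.   53. ]
```

```bash
python3 -m pendant '[{"wx":-2.4,"wy":0,"wz":0,"dx":0.015,"dy":0.002,"dz":0,"gripper":100},{"wx":0,"wy":0,"wz":0,"dx":0,"dy":0,"dz":0.04,"gripper":100},{"wx":0,"wy":0,"wz":0,"dx":0,"dy":0,"dz":0.04,"gripper":100},{"wx":0,"wy":0,"wz":0,"dx":0,"dy":0,"dz":0,"gripper":100}]' 40; python3 st.py
python3 - <<'E'
from plant import env;import numpy as np
s=env.observe();R=s["tcp_rot"];print((R.T@(np.array([560.5,163.2,58.5])-s["position"])).round(1), R.T@np.array([.5,.027,-.866]))
E
```

```text
time_s: 3.35
position: [513.3, 152.6, 132.9]
tcp_rot: [[-0.035, 0.871, 0.49], [0.999, 0.034, 0.012], [-0.006, 0.49, -0.872]]
wrist_force: [-0.9, -0.7, -0.2]
width: 51.4
gripper_force: 0.0
3.35 [513.3 152.6 132.9] [[-0.035, 0.871, 0.49], [0.999, 0.034, 0.012], [-0.006, 0.49, -0.872]] [ 0.19  0.35 -0.83  2.3   1.38  0.52 -1.74] 51.371646235328384 [-0.9 -0.7 -0.2] [ 0.52  0.03 -0.02]
[ 9.3  5.  88.1] [0.01435113 0.01197237 1.00016784]
```

```bash
python3 -m pendant '[{"wx":-0.7,"wy":0.8,"wz":0,"dx":0.0093,"dy":0.005,"dz":0.01,"gripper":100},{"wx":0,"wy":0,"wz":0,"dx":0,"dy":0,"dz":0.02,"gripper":100},{"wx":0,"wy":0,"wz":0,"dx":0,"dy":0,"dz":0,"gripper":100}]' 40
python3 - <<'E'
from h import *
s=env.observe();R=s["tcp_rot"];print((R.T@(np.array([560.5,163.2,58.5])-s["position"])).round(1), R.T@np.array([.5,.027,-.866]),s["joints"].round(2))
w=env.read_camera("wrist");cv2.imwrite("pics/w2.png",w["pixels"])
g=w["pixels"]
K=np.array([545.5,162.4,83.7])
q=np.array(w["orientation"]).T@(K-w["eye"]);th=np.arctan2(np.hypot(*q[:2]),q[2]);u=w["mtx"][:2,2]+w["mtx"][0,0]*th*q[:2]/np.hypot(*q[:2]);print("expected cap px",u)
x,y=u.astype(int);m=g.min(2)>150;z=np.zeros_like(m);z[y-30:y+30,x-30:x+30]=1
k,l,st,ce=cv2.connectedComponentsWithStats((m&z).astype(np.uint8));
for i in range(1,k):
    if st[i,4]>60: print(st[i],ce[i],wplane(w,*ce[i],83.7),wplane(w,*ce[i],86))
cv2.imwrite("pics/w2c.png",cv2.resize(g[100:460,140:500],None,fx=1.6,fy=1.6))
E
```

```text
time_s: 3.65
position: [533.4, 163.8, 114.3]
tcp_rot: [[-0.042, 0.861, 0.506], [0.999, 0.032, 0.027], [0.007, 0.507, -0.862]]
wrist_force: [-0.0, 0.1, 0.2]
width: 51.8
gripper_force: 0.0
[-2.1 -5.  61.8] [ 7.35502851e-05 -7.29716308e-03  1.00031582e+00] [ 0.15  0.43 -0.79  2.28  1.54  0.53 -1.87]
expected cap px [316.14811746 256.80601096]
[ 286  229   60   57 1448] [317.85497238 268.29350829] [546.9606307  154.59701554  83.7       ] [545.60886753 155.63224063  86.        ]
[306 247  21  20 296] [316.58445946 256.20608108] [545.79690028 162.7455626   83.7       ] [544.45953619 163.67996402  86.        ]
```

View pics/w2c.png

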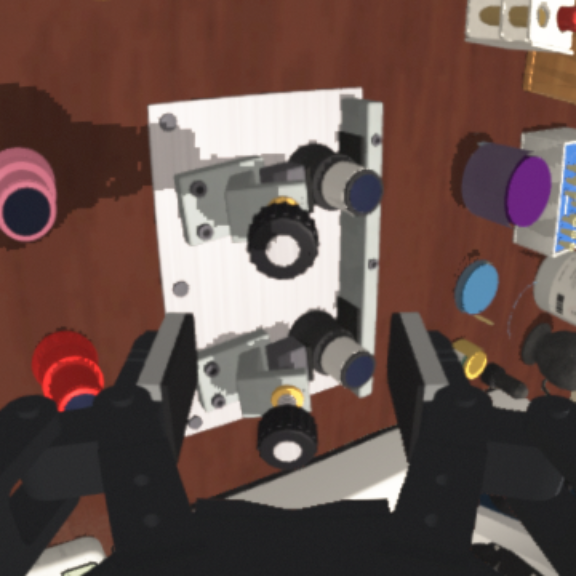

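```bash
python3 -m pendant '[{"wx":0.6,"wy":2.5,"wz":0,"dx":0,"dy":-0.0053,"dz":0,"gripper":100},{"wx":0,"wy":0,"wz":0,"dx":0,"dy":0,"dz":0.02,"gripper":100},{"wx":0,"wy":0,"wz":0,"dx":0,"dy":0,"dz":0.02,"gripper":100},{"wx":0,"wy":0,"wz":0,"dx":0,"dy":0,"dz":0,"gripper":100}]' 40
python3 - <<'E'
from h import *
s=env.observe();R=s["tcp_rot"];print((R.T@(np.array([560.1,164.7,58.5])-s["position"])).round(1), R.T@np.array([.494,.07,-.866]),s["joints"].round(2))
E
```

```text
time_s: 4.1
position: [549.0, 167.3, 77.6]
tcp_rot: [[-0.064, 0.866, 0.496], [0.997, 0.033, 0.071], [0.045, 0.499, -0.865]]
wrist_force: [-0.1, -0.2, 0.2]
width: 51.7
gripper_force: 0.0
[-4.2 -0.  21.8] [-0.00133312 -0.00195788  0.99944304] [ 0.16  0.54 -0.77  2.27  1.74  0.51 -2.  ]
```

```bash
python3 -m pendant '[{"wx":0,"wy":0,"wz":0,"dx":-0.004,"dy":0,"dz":0.01,"gripper":100},{"wx":0,"wy":0,"wz":0,"dx":0,"dy":0,"dz":0.0115,"gripper":100},{"wx":0,"wy":0,"wz":0,"dx":0,"dy":0,"dz":0,"gripper":100},{"wx":0,"wy":0,"wz":0,"dx":0,"dy":0,"dz":0,"gripper":255},{"wx":0,"wy":0,"wz":0,"dx":0,"dy":0,"dz":0,"gripper":255},{"wx":0,"wy":0,"wz":0,"dx":0,"dy":0,"dz":0,"gripper":255},{"wx":0,"wy":0,"wz":0,"dx":0,"dy":0,"dz":0,"gripper":255},{"wx":0,"wy":0,"wz":0,"dx":0,"dy":0,"dz":0,"gripper":255}]' 40; python3 st.py
```

```text
time_s: 4.9
position: [560.0, 166.6, 59.2]
tcp_rot: [[-0.067, 0.865, 0.497], [0.997, 0.035, 0.074], [0.046, 0.5, -0.865]]
wrist_force: [0.0, -0.0, -0.3]
width: -0.1
gripper_force: 0.0
4.9 [560.  166.6  59.2] [[-0.067, 0.865, 0.497], [0.997, 0.035, 0.074], [0.046, 0.5, -0.865]] [ 0.16  0.6  -0.75  2.25  1.82  0.53 -2.04] -0.13625480516312055 [ 0.  -0.  -0.3] [ 0.57 -0.03  0.01]
```

Run:
```python
from h import *
w=env.read_camera("wrist");np.savez("w3.npz",**w)
s=env.read_camera("scene")
a=w["pixels"][160:460,160:480]; b=cv2.resize(s["pixels"][190:280,290:410],None,fx=3.3,fy=3.3,interpolation=2)
im=np.zeros((300,320+b.shape[1],3),np.uint8);im[:,:320]=a;im[:b.shape[0],320:]=b[:300];cv2.imwrite("pics/w3.png",im)
```

```text
(no output)
```

View pics/w3.png

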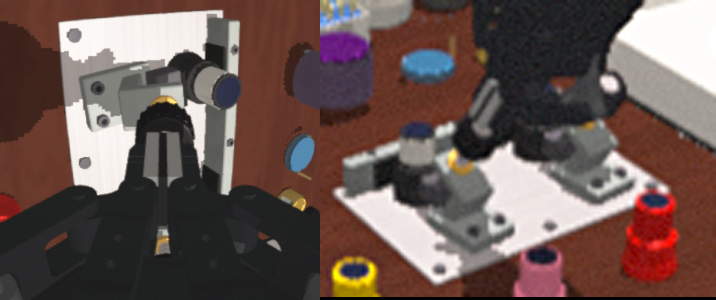

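Run:
```python
from h import *
w=dict(np.load("w3.npz"));s=env.read_camera("scene");o=env.observe();R=o["tcp_rot"];P=o["position"]
def wp(K):
    q=w["orientation"].T@(K-w["eye"]);th=np.arctan2(np.hypot(*q[:2]),q[2]);return w["mtx"][:2,2]+w["mtx"][0,0]*th*q[:2]/np.hypot(*q[:2])
for n,p in [("tcp",P),("tcp-19",P-19*R[:,2]),("tcp-40",P-40*R[:,2]),("K",np.array([550.8,163.4,75])),("cap",np.array([545.8,162.7,84])),("seat top",np.array([609,172,53.]))]:
    print(n,np.round(p,1),wp(p)-160,(proj(s,p)-[290,190])*3.3+[320,0])
print(P,w["eye"],R.T@(w["eye"]-P), R.T@w["orientation"])
```

```text
tcp [559.9 166.6  59. ] [164.69280355 114.88455959] [464.48700168 155.13931646]
tcp-19 [550.5 165.2  75.4] [164.93245718 130.70533683] [474.89133339 138.64024685]
tcp-40 [540.1 163.7  93.5] [165.25276438 152.07585206] [486.79746033 119.75964764]
K [550.8 163.4  75. ] [164.95224443 133.81404096] [477.12546917 138.17747502]
cap [545.8 162.7  84. ] [165.42680669 143.72560997] [482.74098443 128.82184773]
seat top [609. 172.  53.] [229.41804335  92.00081469] [417.47529358 131.20109193]
[559.92153959 166.631832    58.95772883] [463.85432674 232.49388904 218.05278109] [  79.47051697   -1.28317172 -180.44596421] [[-8.77081775e-05 -9.50373353e-01 -3.11111688e-01]
 [ 9.99999945e-01 -1.82870585e-04  2.76708209e-04]
 [-3.19869285e-04 -3.11111646e-01  9.50373317e-01]]
```

Run:
```python
from h import *
w=env.read_camera("wrist");s=env.read_camera("scene");t=env.read_camera("top")
a=cv2.resize(w["pixels"][240:360,265:385],(400,400),interpolation=2)
b=cv2.resize(s["pixels"][205:265,310:370],(400,400),interpolation=2)
cv2.imwrite("pics/w4.png",np.hstack([a,b]))
```

```text
(no output)
```

View pics/w4.png

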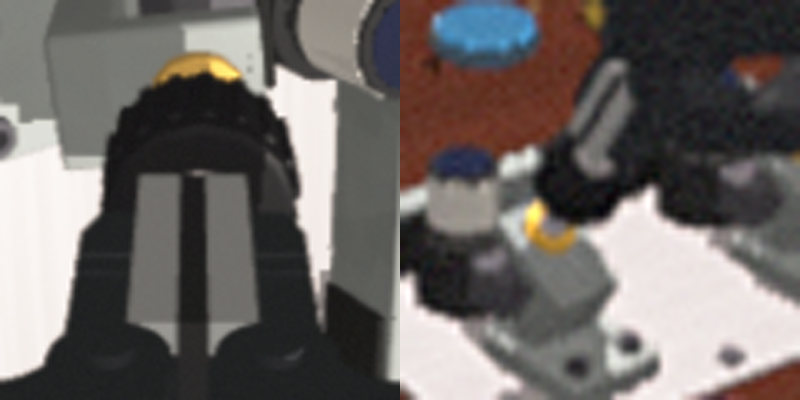

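```bash
for i in 1; do python3 -m pendant '[{"wx":0,"wy":0,"wz":0,"dx":0,"dy":0,"dz":0.002,"gripper":255},{"wx":0,"wy":0,"wz":0,"dx":0,"dy":0,"dz":0,"gripper":255}]'; python3 -m pendant '[{"wx":0,"wy":0,"wz":0,"dx":0,"dy":0,"dz":0.002,"gripper":255},{"wx":0,"wy":0,"wz":0,"dx":0,"dy":0,"dz":0,"gripper":255}]' ; done | grep -E "pos|force"
```

```text
position: [561.0, 166.7, 57.0]
wrist_force: [0.1, -0.4, 0.3]
gripper_force: 0.0
position: [562.0, 166.9, 55.3]
wrist_force: [-0.1, 0.3, 0.1]
gripper_force: 0.0
```

```bash
for i in 1; do python3 -m pendant '[{"wx":0,"wy":0,"wz":0,"dx":0,"dy":0,"dz":0.002,"gripper":255},{"wx":0,"wy":0,"wz":0,"dx":0,"dy":0,"dz":0,"gripper":255}]'; python3 -m pendant '[{"wx":0,"wy":0,"wz":0,"dx":0,"dy":0,"dz":0.002,"gripper":255},{"wx":0,"wy":0,"wz":0,"dx":0,"dy":0,"dz":0,"gripper":255}]' ; done | grep -E "pos|force"
python3 - <<'E'
from h import *
w=env.read_camera("wrist");s=env.read_camera("scene")
a=cv2.resize(w["pixels"][240:360,265:385],(400,400),interpolation=2)
b=cv2.resize(s["pixels"][205:265,310:370],(400,400),interpolation=2)
cv2.imwrite("pics/w5.png",np.hstack([a,b]))
E
```

```text
position: [563.0, 167.0, 53.6]
wrist_force: [-0.7, -0.0, -0.2]
gripper_force: 0.0
position: [564.0, 167.1, 51.9]
wrist_force: [0.2, -0.1, 0.6]
gripper_force: 0.0
```

View pics/w5.png

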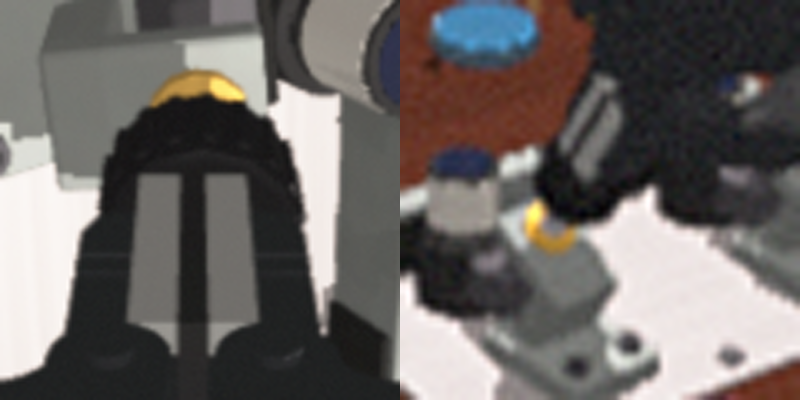

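```bash
for i in 1; do python3 -m pendant '[{"wx":0,"wy":0,"wz":0,"dx":0,"dy":0,"dz":0.0015,"gripper":255},{"wx":0,"wy":0,"wz":0,"dx":0,"dy":0,"dz":0,"gripper":255}]'; python3 -m pendant '[{"wx":0,"wy":0,"wz":0,"dx":0,"dy":0,"dz":0.0015,"gripper":255},{"wx":0,"wy":0,"wz":0,"dx":0,"dy":0,"dz":0,"gripper":255}]' ; done | grep -E "pos|force"
```

```text
position: [564.8, 167.2, 50.6]
wrist_force: [-0.3, 0.2, 0.6]
gripper_force: 0.0
position: [565.5, 167.5, 49.3]
wrist_force: [0.8, 0.1, -0.3]
gripper_force: 0.0
```

```bash
for i in 1; do python3 -m pendant '[{"wx":0,"wy":0,"wz":0,"dx":0,"dy":0,"dz":0.0015,"gripper":255},{"wx":0,"wy":0,"wz":0,"dx":0,"dy":0,"dz":0,"gripper":255}]'; python3 -m pendant '[{"wx":0,"wy":0,"wz":0,"dx":0,"dy":0,"dz":0.0015,"gripper":255},{"wx":0,"wy":0,"wz":0,"dx":0,"dy":0,"dz":0,"gripper":255}]' ; done | grep -E "pos|force"
```

```text
position: [565.7, 167.8, 49.0]
wrist_force: [-10.3, -3.9, 17.5]
gripper_force: 10.1
position: [565.9, 168.3, 48.6]
wrist_force: [-21.4, -8.2, 36.0]
gripper_force: 21.0
```

```bash
python3 -m pendant '[{"wx":0,"wy":0,"wz":0,"dx":-0.002,"dy":0.001,"dz":-0.02,"gripper":255},{"wx":0,"wy":0,"wz":0,"dx":0,"dy":0,"dz":0,"gripper":100},{"wx":0,"wy":0,"wz":0,"dx":0,"dy":0,"dz":0,"gripper":100},{"wx":0,"wy":0,"wz":0,"dx":0,"dy":0,"dz":0,"gripper":100},{"wx":0,"wy":0,"wz":0,"dx":0,"dy":0,"dz":0.016,"gripper":100},{"wx":0,"wy":0,"wz":0,"dx":0,"dy":0,"dz":0.01,"gripper":100},{"wx":0,"wy":0,"wz":0,"dx":0,"dy":0,"dz":0.01,"gripper":100},{"wx":0,"wy":0,"wz":0,"dx":0,"dy":0,"dz":0.009,"gripper":100},{"wx":0,"wy":0,"wz":0,"dx":0,"dy":0,"dz":0,"gripper":100}]' 40; python3 st.py
```

```text
time_s: 7.8
position: [580.3, 167.4, 24.3]
tcp_rot: [[-0.066, 0.866, 0.495], [0.997, 0.034, 0.073], [0.047, 0.499, -0.866]]
wrist_force: [0.1, 0.5, 0.8]
width: 52.2
gripper_force: 0.0
7.8 [580.3 167.4  24.3] [[-0.066, 0.866, 0.495], [0.997, 0.034, 0.073], [0.047, 0.499, -0.866]] [ 0.16  0.71 -0.73  2.21  1.93  0.57 -2.1 ] 52.226644454170504 [0.1 0.5 0.8] [ 0.52 -0.06  0.01]
```

```bash
python3 -m pendant '[{"wx":0,"wy":0,"wz":0,"dx":0,"dy":0,"dz":0,"gripper":255},{"wx":0,"wy":0,"wz":0,"dx":0,"dy":0,"dz":0,"gripper":255},{"wx":0,"wy":0,"wz":0,"dx":0,"dy":0,"dz":0,"gripper":255},{"wx":0,"wy":0,"wz":0,"dx":0,"dy":0,"dz":0,"gripper":255}]' 40; python3 st.py
```

```text
time_s: 8.2
position: [580.3, 167.7, 26.1]
tcp_rot: [[-0.067, 0.865, 0.497], [0.997, 0.035, 0.074], [0.047, 0.501, -0.864]]
wrist_force: [-2.4, 1.0, 2.0]
width: 26.3
gripper_force: 39.3
8.2 [580.3 167.7  26.1] [[-0.067, 0.865, 0.497], [0.997, 0.035, 0.074], [0.047, 0.501, -0.864]] [ 0.16  0.7  -0.73  2.21  1.93  0.57 -2.1 ] 26.288594079651343 [-2.4  1.   2. ] [ 0.59 -0.09  0.04]
```

```bash
python3 -m pendant '[{"wx":0,"wy":0,"wz":4,"dx":0,"dy":0,"dz":0,"gripper":255},{"wx":0,"wy":0,"wz":4,"dx":0,"dy":0,"dz":0,"gripper":255},{"wx":0,"wy":0,"wz":0,"dx":0,"dy":0,"dz":0,"gripper":255}]' 40; python3 st.py
```

```text
time_s: 8.5
position: [580.5, 168.2, 26.1]
tcp_rot: [[0.054, 0.866, 0.497], [0.992, -0.104, 0.075], [0.117, 0.489, -0.864]]
wrist_force: [-2.3, 0.8, 3.5]
width: 25.9
gripper_force: 39.5
8.5 [580.5 168.2  26.1] [[0.054, 0.866, 0.497], [0.992, -0.104, 0.075], [0.117, 0.489, -0.864]] [ 0.18  0.71 -0.76  2.21  1.92  0.59 -2.22] 25.930837347011295 [-2.3  0.8  3.5] [ 0.49  0.1  -0.02]
```

```bash
python3 -m pendant '[{"wx":0,"wy":0,"wz":4,"dx":0,"dy":0,"dz":0,"gripper":255},{"wx":0,"wy":0,"wz":4,"dx":0,"dy":0,"dz":0,"gripper":255}]' 40; python3 st.py;  python3 -m pendant '[{"wx":0,"wy":0,"wz":-4,"dx":0,"dy":0,"dz":0,"gripper":255},{"wx":0,"wy":0,"wz":-4,"dx":0,"dy":0,"dz":0,"gripper":255}]' 40; python3 st.py
```

```text
time_s: 8.7
position: [580.5, 168.3, 26.2]
tcp_rot: [[0.172, 0.85, 0.498], [0.968, -0.24, 0.075], [0.183, 0.469, -0.864]]
wrist_force: [0.0, 0.5, 1.1]
width: 26.2
gripper_force: 39.3
8.7 [580.5 168.3  26.2] [[0.172, 0.85, 0.498], [0.968, -0.24, 0.075], [0.183, 0.469, -0.864]] [ 0.2   0.73 -0.79  2.21  1.92  0.61 -2.34] 26.19776792740181 [0.  0.5 1.1] [ 0.53 -0.1  -0.9 ]
time_s: 8.9
position: [580.4, 168.8, 26.3]
tcp_rot: [[0.049, 0.866, 0.497], [0.992, -0.1, 0.076], [0.115, 0.49, -0.864]]
wrist_force: [-3.3, 2.5, 6.5]
width: 26.1
gripper_force: 39.7
8.9 [580.4 168.8  26.3] [[0.049, 0.866, 0.497], [0.992, -0.1, 0.076], [0.115, 0.49, -0.864]] [ 0.18  0.71 -0.76  2.21  1.92  0.59 -2.21] 26.069484268344166 [-3.3  2.5  6.5] [0.54 0.25 0.08]
```

```bash
python3 -m pendant '[{"wx":0,"wy":0,"wz":-8,"dx":0,"dy":0,"dz":-0.0002,"gripper":255},{"wx":0,"wy":0,"wz":-8,"dx":0,"dy":0,"dz":-0.0002,"gripper":255},{"wx":0,"wy":0,"wz":-8,"dx":0,"dy":0,"dz":-0.0002,"gripper":255},{"wx":0,"wy":0,"wz":-8,"dx":0,"dy":0,"dz":-0.0002,"gripper":255},{"wx":0,"wy":0,"wz":-8,"dx":0,"dy":0,"dz":-0.0002,"gripper":255},{"wx":0,"wy":0,"wz":-8,"dx":0,"dy":0,"dz":-0.0002,"gripper":255}]' 40; python3 st.py
```

```text
time_s: 9.5
position: [578.8, 168.4, 26.9]
tcp_rot: [[-0.613, 0.615, 0.496], [0.736, 0.673, 0.075], [-0.288, 0.411, -0.865]]
wrist_force: [-5.3, 0.9, 4.7]
width: 26.0
gripper_force: 39.8
9.5 [578.8 168.4  26.9] [[-0.613, 0.615, 0.496], [0.736, 0.673, 0.075], [-0.288, 0.411, -0.865]] [ 0.02  0.64 -0.57  2.22  1.97  0.47 -1.49] 25.98775781926931 [-5.3  0.9  4.7] [0.48 0.8  0.14]
```

```bash
python3 -m pendant '[{"wx":0,"wy":0,"wz":-8,"dx":0,"dy":0,"dz":-0.0002,"gripper":255},{"wx":0,"wy":0,"wz":-8,"dx":0,"dy":0,"dz":-0.0002,"gripper":255},{"wx":0,"wy":0,"wz":-8,"dx":0,"dy":0,"dz":-0.0002,"gripper":255},{"wx":0,"wy":0,"wz":-8,"dx":0,"dy":0,"dz":-0.0002,"gripper":255},{"wx":0,"wy":0,"wz":-8,"dx":0,"dy":0,"dz":-0.0002,"gripper":255},{"wx":0,"wy":0,"wz":-8,"dx":0,"dy":0,"dz":-0.0002,"gripper":255},{"wx":0,"wy":0,"wz":-8,"dx":0,"dy":0,"dz":-0.0002,"gripper":255}]' 40; python3 st.py;python3 -m pendant '[{"wx":0,"wy":0,"wz":-8,"dx":0,"dy":0,"dz":-0.0002,"gripper":255},{"wx":0,"wy":0,"wz":-8,"dx":0,"dy":0,"dz":-0.0002,"gripper":255},{"wx":0,"wy":0,"wz":-8,"dx":0,"dy":0,"dz":-0.0002,"gripper":255},{"wx":0,"wy":0,"wz":-8,"dx":0,"dy":0,"dz":-0.0002,"gripper":255},{"wx":0,"wy":0,"wz":-8,"dx":0,"dy":0,"dz":-0.0002,"gripper":255},{"wx":0,"wy":0,"wz":-8,"dx":0,"dy":0,"dz":-0.0002,"gripper":255},{"wx":0,"wy":0,"wz":-8,"dx":0,"dy":0,"dz":-0.0002,"gripper":255},{"wx":0,"wy":0,"wz":-8,"dx":0,"dy":0,"dz":-0.0002,"gripper":255}]' 40; python3 st.py
```

```text
time_s: 10.2
position: [577.7, 167.2, 27.8]
tcp_rot: [[-0.853, -0.163, 0.496], [-0.146, 0.987, 0.074], [-0.501, -0.009, -0.865]]
wrist_force: [-6.6, -2.4, 7.6]
width: 26.1
gripper_force: 40.1
10.2 [577.7 167.2  27.8] [[-0.853, -0.163, 0.496], [-0.146, 0.987, 0.074], [-0.501, -0.009, -0.865]] [-0.2   0.58 -0.3   2.23  2.1   0.34 -0.72] 26.075993277946928 [-6.6 -2.4  7.6] [0.07 1.12 0.15]
time_s: 11.0
position: [577.6, 165.8, 29.7]
tcp_rot: [[-0.229, -0.837, 0.497], [-0.95, 0.303, 0.072], [-0.211, -0.455, -0.865]]
wrist_force: [-7.2, -4.3, 12.0]
width: 25.9
gripper_force: 40.4
11.0 [577.6 165.8  29.7] [[-0.229, -0.837, 0.497], [-0.95, 0.303, 0.072], [-0.211, -0.455, -0.865]] [-0.44  0.56 -0.01  2.25  2.41  0.23  0.02] 25.915289701016256 [-7.2 -4.3 12. ] [-0.51  0.88  0.13]
```

```bash
python3 -m pendant '[{"wx":0,"wy":0,"wz":0,"dx":0,"dy":0,"dz":0,"gripper":110},{"wx":0,"wy":0,"wz":0,"dx":0,"dy":0,"dz":0,"gripper":110},{"wx":0,"wy":0,"wz":0,"dx":0,"dy":0,"dz":0,"gripper":110},{"wx":0,"wy":0,"wz":0,"dx":0,"dy":0,"dz":-0.03,"gripper":110},{"wx":0,"wy":0,"wz":0,"dx":0,"dy":0,"dz":-0.04,"gripper":110},{"wx":0,"wy":0,"wz":8,"dx":0,"dy":0,"dz":-0.04,"gripper":110},{"wx":0,"wy":0,"wz":8,"dx":0,"dy":0,"dz":-0.02,"gripper":110},{"wx":0,"wy":0,"wz":8,"dx":0,"dy":0,"dz":0,"gripper":110},{"wx":0,"wy":0,"wz":8,"dx":0,"dy":0,"dz":0,"gripper":110},{"wx":0,"wy":0,"wz":8,"dx":0,"dy":0,"dz":0,"gripper":110},{"wx":0,"wy":0,"wz":8,"dx":0,"dy":0,"dz":0,"gripper":110},{"wx":0,"wy":0,"wz":8,"dx":0,"dy":0,"dz":0,"gripper":110}]' ; python3 st.py
```

```text
time_s: 12.2
position: [535.4, 159.3, 109.5]
tcp_rot: [[-0.804, -0.32, 0.501], [-0.331, 0.941, 0.07], [-0.494, -0.11, -0.862]]
wrist_force: [-1.2, -0.7, -0.5]
width: 48.3
gripper_force: 0.0
12.2 [535.4 159.3 109.5] [[-0.804, -0.32, 0.501], [-0.331, 0.941, 0.07], [-0.494, -0.11, -0.862]] [-0.33  0.33 -0.17  2.32  1.63  0.23 -0.13] 48.32758481947475 [-1.2 -0.7 -0.5] [-0.1   0.57  0.03]
```

```bash
cat > to.py <<'E'
import sys;from h import *
from scipy.spatial.transform import Rotation as Q
s=env.observe();R=np.array(s["tcp_rot"]);P=s["position"]
a=np.radians(float(sys.argv[4])); y=np.array([-np.sin(a),np.cos(a),0]);z=np.array([0,0,-1.]);G=np.c_[np.cross(y,z),y,z]
tip=np.array([float(v) for v in sys.argv[1:4]]);D=tip+40*z-P
print("rotvec",np.degrees(Q.from_matrix(R.T@G).as_rotvec()).round(2),"d(now axes)",(R.T@D).round(1),"d(goal axes)",(G.T@D).round(1))
E
python3 to.py 609 172 110 3.1
```

```text
rotvec [-2.06 30.45 16.93] d(now axes) [-43.9  -7.3  71.8] d(goal axes) [-74.2   8.7  39.5]
```

```bash
python3 -m pendant '[{"wx":-0.41,"wy":6.1,"wz":3.39,"dx":0,"dy":0,"dz":0,"gripper":110},{"wx":-0.41,"wy":6.1,"wz":3.39,"dx":0,"dy":0,"dz":0,"gripper":110},{"wx":-0.41,"wy":6.1,"wz":3.39,"dx":0,"dy":0,"dz":0,"gripper":110},{"wx":-0.41,"wy":6.1,"wz":3.39,"dx":0,"dy":0,"dz":0,"gripper":110},{"wx":-0.41,"wy":6.1,"wz":3.39,"dx":0,"dy":0,"dz":0,"gripper":110},{"wx":0,"wy":0,"wz":0,"dx":-0.037,"dy":0.004,"dz":0.01,"gripper":110},{"wx":0,"wy":0,"wz":0,"dx":-0.037,"dy":0.005,"dz":0.01,"gripper":110},{"wx":0,"wy":0,"wz":0,"dx":0,"dy":0,"dz":0,"gripper":110}]' ; python3 to.py 609 172 110 3.1
python3 - <<'E'
from h import *
w=env.read_camera("wrist");t=env.read_camera("top");s=env.read_camera("scene")
np.savez("w6.npz",**w)
a=cv2.resize(w["pixels"],(533,400));b=cv2.resize(s["pixels"][200:275,295:345],None,fx=5.33,fy=5.33)[:400]
cv2.imwrite("pics/w6.png",np.hstack([a,b]))
E
```

```text
time_s: 13.0
position: [626.6, 165.5, 109.8]
tcp_rot: [[-0.955, -0.152, 0.256], [-0.165, 0.986, -0.029], [-0.248, -0.07, -0.966]]
wrist_force: [-0.1, -0.6, -0.0]
width: 48.3
gripper_force: 0.0
rotvec [-3.28 14.56  6.16] d(now axes) [25.6 11.9 33.8] d(goal axes) [17.2  7.4 39.8]
```

View pics/w6.png

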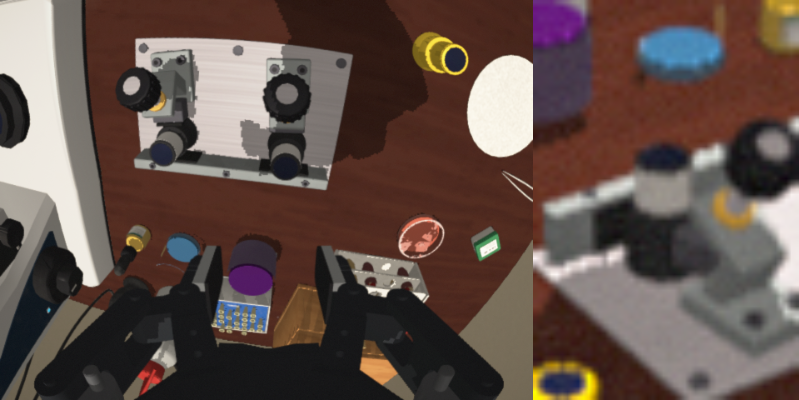

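```bash
python3 -m pendant '[{"wx":-1.1,"wy":4.9,"wz":2,"dx":0,"dy":0,"dz":0,"gripper":110},{"wx":-1.1,"wy":4.9,"wz":2,"dx":0,"dy":0,"dz":0,"gripper":110},{"wx":-1.1,"wy":4.9,"wz":2,"dx":0,"dy":0,"dz":0,"gripper":110},{"wx":0,"wy":0,"wz":0,"dx":0,"dy":0,"dz":0,"gripper":110}]' ; python3 to.py 609 172 110 3.1;python3 st.py
python3 - <<'E'
from h import *
w=dict(np.load("w6.npz"))
# eyepiece top of L at about w6 (286,163)*1.2, knob cap (287,92)*1.2
g=w["pixels"]
for n,x,y,z in [("Ltop",343,195,53),("Rtop",193,186,53)]:
    m=(g[...,0].astype(int)-g[...,2]>12);q=np.zeros_like(m);q[y-22:y+23,x-22:x+23]=1
    k,l,st,ce=cv2.connectedComponentsWithStats((m&q).astype(np.uint8)); i=1+st[1:,4].argmax();print(n,ce[i],st[i],wplane(w,*ce[i],z).round(1))
print("cap",wplane(w,344,112,88))
E
```

```text
time_s: 13.55
position: [623.4, 162.7, 109.2]
tcp_rot: [[-0.998, -0.055, -0.006], [-0.055, 0.998, -0.004], [0.006, -0.003, -1.0]]
wrist_force: [0.2, -0.7, 0.2]
width: 48.8
gripper_force: 0.0
rotvec [-0.19 -0.35  0.08] d(now axes) [13.6 10.2 39.3] d(goal axes) [13.9 10.  39.2]
13.55 [623.4 162.7 109.2] [[-0.998, -0.055, -0.006], [-0.055, 0.998, -0.004], [0.006, -0.003, -1.0]] [-0.01  0.67 -0.46  1.59  0.34  0.97  1.04] 48.79225143218174 [ 0.2 -0.7  0.2] [ 0.02 -0.09 -0.04]
Ltop [342.32423208 199.93856655] [329 189  27  24 293] [607.8 171.3  53. ]
Rtop [193.90289256 184.45661157] [182 172  25  25 484] [613.7  73.   53. ]
cap [543.81767164 161.49822579  88.        ]
```

```bash
python3 -m pendant '[{"wx":-0.2,"wy":-0.3,"wz":0,"dx":0.014,"dy":0.0095,"dz":0.02,"gripper":110},{"wx":0,"wy":0,"wz":0,"dx":0,"dy":0,"dz":0.03,"gripper":110},{"wx":0,"wy":0,"wz":0,"dx":0,"dy":0,"dz":0,"gripper":110}]' ; python3 to.py 608.5 171.7 22 3.1
```

```text
time_s: 13.85
position: [602.5, 172.2, 56.0]
tcp_rot: [[-0.998, -0.062, -0.007], [-0.062, 0.998, -0.003], [0.007, -0.002, -1.0]]
wrist_force: [-0.1, -0.0, -1.4]
width: 48.5
gripper_force: 0.0
rotvec [-0.14 -0.39  0.46] d(now axes) [-6.5 -0.7 74. ] d(goal axes) [-6.  -0.8 74. ]
```

```bash
python3 -m pendant '[{"wx":0,"wy":-0.4,"wz":0.4,"dx":-0.006,"dy":-0.001,"dz":0,"gripper":110},{"wx":0,"wy":0,"wz":0,"dx":0,"dy":0,"dz":0.02,"gripper":110},{"wx":0,"wy":0,"wz":0,"dx":0,"dy":0,"dz":0,"gripper":110}]' ; python3 to.py 608.5 171.7 22 3.1
```

```text
time_s: 14.15
position: [613.3, 171.8, 39.3]
tcp_rot: [[-0.999, -0.052, 0.006], [-0.052, 0.999, -0.0], [-0.006, -0.001, -1.0]]
wrist_force: [-0.4, -0.4, -0.1]
width: 48.4
gripper_force: 0.0
rotvec [-0.03  0.36 -0.12] d(now axes) [ 5.1  0.2 57.3] d(goal axes) [ 4.8  0.2 57.3]
```

```bash
python3 -m pendant '[{"wx":0,"wy":0.2,"wz":0,"dx":0.003,"dy":0,"dz":0.01,"gripper":110},{"wx":0,"wy":0,"wz":0,"dx":0,"dy":0,"dz":0.01,"gripper":110},{"wx":0,"wy":0,"wz":0,"dx":0,"dy":0,"dz":0,"gripper":110},{"wx":0,"wy":0,"wz":0,"dx":0,"dy":0,"dz":0,"gripper":110}]' ; python3 to.py 608.5 171.7 22 3.1
```

```text
time_s: 14.55
position: [610.6, 172.2, 19.4]
tcp_rot: [[-0.999, -0.052, 0.003], [-0.052, 0.999, 0.0], [-0.003, 0.0, -1.0]]
wrist_force: [0.7, 0.2, -0.4]
width: 48.5
gripper_force: 0.0
rotvec [ 0.01  0.16 -0.1 ] d(now axes) [ 2.3 -0.4 37.4] d(goal axes) [ 2.1 -0.4 37.4]
```

Descend the rest, checking for contact on the way.

```bash
python3 -m pendant '[{"wx":0,"wy":0,"wz":0,"dx":0.0015,"dy":0,"dz":0.01,"gripper":110},{"wx":0,"wy":0,"wz":0,"dx":0,"dy":0,"dz":0.01,"gripper":110},{"wx":0,"wy":0,"wz":0,"dx":0,"dy":0,"dz":0,"gripper":110}]' ; python3 -m pendant '[{"wx":0,"wy":0,"wz":0,"dx":0,"dy":0,"dz":0.009,"gripper":110},{"wx":0,"wy":0,"wz":0,"dx":0,"dy":0,"dz":0.008,"gripper":110},{"wx":0,"wy":0,"wz":0,"dx":0,"dy":0,"dz":0,"gripper":110},{"wx":0,"wy":0,"wz":0,"dx":0,"dy":0,"dz":0,"gripper":110}]' ;python3 to.py 608.5 171.7 22 3.1
```

```text
time_s: 14.85
position: [607.8, 171.7, -2.4]
tcp_rot: [[-0.999, -0.052, 0.0], [-0.052, 0.999, -0.001], [-0.0, -0.001, -1.0]]
wrist_force: [-0.7, -0.1, -0.3]
width: 48.8
gripper_force: 0.0
time_s: 15.25
position: [609.1, 172.2, -17.9]
tcp_rot: [[-0.999, -0.052, 0.002], [-0.052, 0.999, 0.0], [-0.002, 0.0, -1.0]]
wrist_force: [0.4, 0.2, -1.1]
width: 48.9
gripper_force: 0.0
rotvec [ 0.01  0.14 -0.1 ] d(now axes) [ 0.6 -0.5  0.1] d(goal axes) [ 0.6 -0.5  0.1]
```

```bash
python3 -m pendant '[{"wx":0,"wy":0,"wz":0,"dx":0,"dy":0,"dz":0,"gripper":255},{"wx":0,"wy":0,"wz":0,"dx":0,"dy":0,"dz":0,"gripper":255},{"wx":0,"wy":0,"wz":0,"dx":0,"dy":0,"dz":0,"gripper":255},{"wx":0,"wy":0,"wz":0,"dx":0,"dy":0,"dz":0,"gripper":255},{"wx":0,"wy":0,"wz":0,"dx":0,"dy":0,"dz":0,"gripper":255}]' 20; python3 st.py
```

```text
time_s: 15.75
position: [609.6, 172.3, -17.1]
tcp_rot: [[-0.999, -0.052, 0.004], [-0.052, 0.999, 0.001], [-0.004, 0.0, -1.0]]
wrist_force: [-1.4, -0.4, 4.6]
width: 28.2
gripper_force: 20.1
15.75 [609.6 172.3 -17.1] [[-0.999, -0.052, 0.004], [-0.052, 0.999, 0.001], [-0.004, 0.0, -1.0]] [-0.07  0.82 -0.4   1.68  0.43  0.73  0.94] 28.21201720966711 [-1.4 -0.4  4.6] [ 0.09  0.17 -0.01]
```

```bash
python3 -m pendant '[{"wx":0,"wy":0,"wz":0,"dx":0.0005,"dy":0.005,"dz":0,"gripper":255},{"wx":0,"wy":0,"wz":0,"dx":0,"dy":0.007,"dz":0,"gripper":255},{"wx":0,"wy":0,"wz":0,"dx":0,"dy":0.008,"dz":0,"gripper":255}]' 20; python3 st.py
```

```text
time_s: 16.05
position: [608.8, 189.9, -17.1]
tcp_rot: [[-0.999, -0.05, 0.004], [-0.05, 0.999, -0.002], [-0.004, -0.002, -1.0]]
wrist_force: [-0.5, -4.2, 4.2]
width: 28.4
gripper_force: 20.2
16.05 [608.8 189.9 -17.1] [[-0.999, -0.05, 0.004], [-0.05, 0.999, -0.002], [-0.004, -0.002, -1.0]] [-0.1   0.82 -0.39  1.66  0.43  0.74  0.91] 28.360452677865382 [-0.5 -4.2  4.2] [0.95 0.   0.01]
```

```bash
python3 -m pendant '[{"wx":0,"wy":0,"wz":0,"dx":0,"dy":0.008,"dz":0,"gripper":255},{"wx":0,"wy":0,"wz":0,"dx":0,"dy":0.008,"dz":0,"gripper":255},{"wx":0,"wy":0,"wz":0,"dx":0,"dy":0.008,"dz":0,"gripper":255},{"wx":0,"wy":0,"wz":0,"dx":0,"dy":0.008,"dz":0,"gripper":255},{"wx":0,"wy":0,"wz":0,"dx":0,"dy":0.008,"dz":0,"gripper":255},{"wx":0,"wy":0,"wz":0,"dx":0,"dy":0.008,"dz":0,"gripper":255},{"wx":0,"wy":0,"wz":0,"dx":0,"dy":0.008,"dz":0,"gripper":255},{"wx":0,"wy":0,"wz":0,"dx":0,"dy":0.006,"dz":0,"gripper":255},{"wx":0,"wy":0,"wz":0,"dx":0,"dy":0,"dz":0,"gripper":255},{"wx":0,"wy":0,"wz":0,"dx":0,"dy":0,"dz":0,"gripper":255}]' 20; python3 st.py
python3 - <<'E'
from h import *
for n in("top","scene"):
    c=env.read_camera(n);np.savez(n+"7.npz",**c)
E
```

```text
time_s: 17.05
position: [604.2, 254.1, -17.8]
tcp_rot: [[-0.999, -0.053, 0.003], [-0.053, 0.999, 0.0], [-0.003, 0.0, -1.0]]
wrist_force: [0.3, -0.1, -1.4]
width: 28.2
gripper_force: 19.7
17.05 [604.2 254.1 -17.8] [[-0.999, -0.053, 0.003], [-0.053, 0.999, 0.0], [-0.003, 0.0, -1.0]] [-0.2   0.85 -0.39  1.61  0.43  0.77  0.84] 28.172999586993605 [ 0.3 -0.1 -1.4] [ 0.01  0.04 -0.01]
```

```bash
python3 -m pendant '[{"wx":0,"wy":0,"wz":0,"dx":0,"dy":0,"dz":0.0015,"gripper":255},{"wx":0,"wy":0,"wz":0,"dx":0,"dy":0,"dz":0.0015,"gripper":255},{"wx":0,"wy":0,"wz":0,"dx":0,"dy":0,"dz":0,"gripper":255},{"wx":0,"wy":0,"wz":0,"dx":0,"dy":0,"dz":0,"gripper":255}]' 20; python3 to.py 518 387.7 18 3.1
```

```text
time_s: 17.55
position: [604.7, 253.6, -20.1]
tcp_rot: [[-0.999, -0.052, 0.003], [-0.052, 0.999, -0.0], [-0.003, -0.0, -1.0]]
wrist_force: [-1.5, -1.5, 5.0]
width: 28.4
gripper_force: 20.5
rotvec [-0.02  0.18 -0.13] d(now axes) [ 79.7 138.4   1.6] d(goal axes) [ 79.4 138.6   1.9]
```

```bash
python3 -m pendant '[{"wx":0,"wy":0,"wz":0,"dx":0.003,"dy":0.006,"dz":0,"gripper":255},{"wx":0,"wy":0,"wz":0,"dx":0.005,"dy":0.01,"dz":0,"gripper":255},{"wx":0,"wy":0,"wz":0,"dx":0.006,"dy":0.011,"dz":0,"gripper":255},{"wx":0,"wy":0,"wz":0,"dx":0.006,"dy":0.011,"dz":0,"gripper":255},{"wx":0,"wy":0,"wz":0,"dx":0.006,"dy":0.011,"dz":0,"gripper":255},{"wx":0,"wy":0,"wz":0,"dx":0.006,"dy":0.011,"dz":0,"gripper":255},{"wx":0,"wy":0,"wz":0,"dx":0.006,"dy":0.011,"dz":0,"gripper":255},{"wx":0,"wy":0,"wz":0,"dx":0.006,"dy":0.011,"dz":0,"gripper":255},{"wx":0,"wy":0,"wz":0,"dx":0.006,"dy":0.011,"dz":0,"gripper":255},{"wx":0,"wy":0,"wz":0,"dx":0,"dy":0,"dz":0,"gripper":255}]' 20; python3 to.py 518 387.7 18 3.1
```

```text
time_s: 18.55
position: [547.9, 348.4, -20.1]
tcp_rot: [[-0.998, -0.056, 0.003], [-0.056, 0.998, 0.004], [-0.003, 0.004, -1.0]]
wrist_force: [0.4, 2.1, 3.8]
width: 28.6
gripper_force: 20.4
rotvec [0.2  0.18 0.11] d(now axes) [27.6 40.9  2. ] d(goal axes) [27.7 40.8  1.9]
```

```bash
python3 -m pendant '[{"wx":0,"wy":0,"wz":0,"dx":0.006,"dy":0.01,"dz":0,"gripper":255},{"wx":0,"wy":0,"wz":0,"dx":0.007,"dy":0.01,"dz":0,"gripper":255},{"wx":0,"wy":0,"wz":0,"dx":0.007,"dy":0.01,"dz":0,"gripper":255},{"wx":0,"wy":0,"wz":0,"dx":0.006,"dy":0.009,"dz":0,"gripper":255},{"wx":0,"wy":0,"wz":0,"dx":0,"dy":0,"dz":0,"gripper":255},{"wx":0,"wy":0,"wz":0,"dx":0,"dy":0,"dz":0,"gripper":255},{"wx":0,"wy":0,"wz":0,"dx":0,"dy":0,"dz":0,"gripper":255}]' 20; python3 to.py 518 387.7 18 3.1
```

```text
time_s: 19.25
position: [521.3, 384.1, -20.1]
tcp_rot: [[-0.999, -0.053, 0.003], [-0.053, 0.999, 0.003], [-0.004, 0.003, -1.0]]
wrist_force: [0.6, 1.0, 5.9]
width: 28.6
gripper_force: 20.6
rotvec [ 0.18  0.21 -0.04] d(now axes) [3.1 3.8 1.9] d(goal axes) [3.1 3.8 1.9]
```

```bash
python3 -m pendant '[{"wx":0,"wy":0,"wz":0,"dx":0,"dy":0,"dz":0,"gripper":90},{"wx":0,"wy":0,"wz":0,"dx":0,"dy":0,"dz":0,"gripper":90},{"wx":0,"wy":0,"wz":0,"dx":0,"dy":0,"dz":0,"gripper":90},{"wx":0,"wy":0,"wz":0,"dx":0,"dy":0,"dz":-0.01,"gripper":90},{"wx":0,"wy":0,"wz":0,"dx":0,"dy":0,"dz":-0.02,"gripper":90},{"wx":0,"wy":0,"wz":0,"dx":0,"dy":0,"dz":-0.03,"gripper":90},{"wx":0,"wy":0,"wz":0,"dx":0,"dy":0,"dz":-0.04,"gripper":90},{"wx":0,"wy":0,"wz":0,"dx":0,"dy":0,"dz":-0.05,"gripper":90},{"wx":0,"wy":0,"wz":0,"dx":0.04,"dy":0,"dz":-0.02,"gripper":90},{"wx":0,"wy":0,"wz":0,"dx":0.05,"dy":0,"dz":0,"gripper":90},{"wx":0,"wy":0,"wz":0,"dx":0.05,"dy":0,"dz":0,"gripper":90},{"wx":0,"wy":0,"wz":0,"dx":0,"dy":0,"dz":0,"gripper":90}]' 20; python3 st.py
python3 - <<'E'
from h import *
s=env.read_camera("scene");w=env.read_camera("wrist");t=env.read_camera("top")
# wrist: dark-blue lens and black foot near the paper; expected eyepiece top at (521,384,50)
def wp(K):
    q=np.array(w["orientation"]).T@(np.array(K)-w["eye"]);th=np.arctan2(np.hypot(*q[:2]),q[2]);return w["mtx"][:2,2]+w["mtx"][0,0]*th*q[:2]/np.hypot(*q[:2])
for n,P,c,f in [("top",[521,384,50],t,plane),("scene",[521,384,50],s,plane),("wrist",[521,384,50],w,wplane)]:
    u=wp(P) if n=="wrist" else proj(c,P); print(n,"expect",u.round(1))
    x,y=u.astype(int); g=c["pixels"].astype(int); h=12 if n!="wrist" else 30
    m=(g[...,0]-g[...,2]>12)&(g.max(2)<140);q=np.zeros_like(m);q[max(y-h,0):y+h,max(x-h,0):x+h]=1
    k,l,st,ce=cv2.connectedComponentsWithStats((m&q).astype(np.uint8))
    for i in range(1,k):
        if st[i,4]>8: print("  ",ce[i].round(1),st[i],f(c,*ce[i],50).round(1))
# other objects vs start (top view difference)
a=cv2.imread("pics/top0.png")
for n,(x,y) in {"timer":(436,302),"petri":(262,206),"box":(222,209),"paper":(244,275),"Rtop":(374,230),"Lknob":(337,256),"Rknob":(380,253)}.items():
    r=np.s_[y-22:y+22,x-22:x+22]
    print(n,np.abs(a[r].astype(int)-t["pixels"][r]).mean().round(2))
E
```

```text
time_s: 20.45
position: [373.6, 374.3, 149.2]
tcp_rot: [[-0.998, -0.06, -0.001], [-0.06, 0.998, -0.002], [0.001, -0.002, -1.0]]
wrist_force: [0.3, -0.0, -0.5]
width: 55.1
gripper_force: 0.0
20.45 [373.6 374.3 149.2] [[-0.998, -0.06, -0.001], [-0.06, 0.998, -0.002], [0.001, -0.002, -1.0]] [-0.45  0.44 -0.53  1.87  0.28  0.9   0.52] 55.14545039285461 [ 0.3 -0.  -0.5] [ 0.   -0.03  0.06]
top expect [242.2 271.5]
   [242.6 271.6] [239 268   8   8  50] [520.8 383.1  50. ]
scene expect [242.5 283.1]
   [241.8 282.1] [237 280  11   6  48] [524.4 383.9  50. ]
wrist expect [324. 371.]
   [323.5 369.9] [314 363  20  15 228] [519.6 383.5  50. ]
timer 2.22
petri 2.59
box 2.59
paper 17.89
Rtop 2.16
Lknob 16.31
Rknob 2.03
```

```bash
python3 -c "
from plant import env;print(env.job_done())"
```

```text
the job is handed in; nothing more can be done
None
```

The job is handed in: I loosened the left clamp (right-handed screw) by about 3 rad and slid the left eyepiece upright onto the filter paper, about 5–6 mm from its centre by the cameras. The right eyepiece, timer, dish and box look unmoved in the top view, but the hand-in gave no verdict.

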